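Set the swivel bearing of the spotlight over the model stair

ROBOT

A 6-joint arm with a two-finger parallel gripper is mounted at the origin on a cart in front of the work surface, level with it; the furniture and walls round the work are solid. World frame = base frame: x ahead of the robot, y to its left, z up, the work surface at z = 0. Lengths are in m, angles in degrees, forces in N, time in s.
With the tool pointing down it reaches from about 0.375 to 0.75 m from the base axis. Payload 9 kg.
Tool frame: the origin (TCP) lies on the mounting face of the last link; the fingertips stand 173 mm ahead of it and the grasp point (between the pads) lies 155 mm ahead of it; z points along the fingers, y is the direction in which the jaws open and shut (so a half turn about z gives the same grasp; the last joint's range is limited). The gripper opens to 85 mm and grips with 20 to 120 N. Pads are 22 mm wide; open, the fingers measure 114 mm over their backs; the gripper's body (76 mm by 85 mm) begins 54 mm behind the grasp point. The pads swing forward as they close: fully open they stand 13 mm farther back than shut.
Start: joints at [-12.473, 5.964, 5.575, 89.605, 0, 77.527], TCP at [0.6, 0, 0.405] pointing down, gripper open.
Joint ranges: [-171.21, 171.21], [-48.23, 106.86], [-62.78, 66.21], [-105.2, 120.99], [-86.42, 89.51], [-180, 180]. Speed limits (degrees/s): [127.2, 127.2, 147.25, 180, 180, 180].

INTERFACE

Orientations are given as a 3x3 rotation matrix whose columns are the frame's x, y, z axes.
In Python, from rig import robot gives the robot as it stands. The module is installed in compiled form; this text tells all that it offers.
- The arm moves only by the tool servo_tool, never from a script. Its argument "moves" is a list of rows, each a list of 7 numbers: the shift along the tool's x, y, z in mm, then the turn, a rotation vector about the tool's x, y, z in degrees, then the closure, from 0 (fully open) to 1 (shut). A call has 1 to 12 rows; each row shifts and turns the commanded pose from where the row before left it, along the tool's axes as they then stand; what a row does not reach is not made up. A row lasts 1/8 s, in which the tool goes at most 62.5 mm and 10.7 degrees, less where a joint would pass 70% of its speed; a pose out of reach is approached as far as the arm can. A call is refused whole if a number of a shift passes 62.5 or a number of a turn 10.7, either way. A call with a gripper value outside its range is refused whole. The fingers move at their own pace and stop on an object; "newtons" is the grip in N (left out, the last holds). Time passes only in rows, so rows that do not move let the fingers close. It gives the time, the measured TCP pose, the force and the opening at its end, in the units of the state.
- robot.state(): the state, without advancing time (a new reading comes with each control period).
- robot.grab_frame(name): name is "scene" or "side" or "wrist"; returns the picture (384x512x3 uint8, red, green, blue); there is no depth.
- robot.camera_model(name): a dict with "fx", "fy", "cx", "cy" (pixels), "origin" and "attitude" of the camera in the world; the wrist camera has in their place "tool_from_camera" (4x4, takes a point from camera to tool coordinates, whose origin is the TCP and whose axes are the flange's). Camera axes: x right, y up, looking along -z (the intrinsics and any distortion apply to the point x, -y, -z); pixel columns grow to the right and rows downward; lengths in m; the calibration is good to about 2 mm. A picture is of the moment at which its call begins: read the wrist's pose just before it. camera_model takes no time and is no camera call.
- robot.sign_off(): hands the job in, once; it reports no verdict.
The state is a dict: "t": time; "joints": joint angles; "dq": joint speeds; "joint_efforts": joint torques, N m; "tool_pos": TCP position; "tcp_rot": TCP orientation; "ft_force": force on the tool from outside, world axes, zero at the start; "torque": the same for the moment, N m; "gripper_width": opening from 0.0 (shut) to 1.0 (fully open).
Only numpy, scipy, OpenCV 4.12 (cv2) and the standard library are available. Lean on these libraries where they do the work, as an engineer would, in place of code of your own. Each camera call takes 0.05 s, during which the arm holds its last target.

TASK

The model stair stands under the head of one of the two LED spotlights. On that spotlight's stand, screw the knurled end cap on top of the column clockwise until it bottoms out, then back it off a quarter turn so that the head can swing without rocking, and keep the cap gripped there with the fingers round its side, so that a colleague can nip up its grub screw: finish still holding it, do not let go. Leave the other stand's cap as it is and do not shift the stair.

Things in the scene. Friction and masses are not known exactly. Their poses are not given: they have to be found in the camera images.
- model_stair: Basswood model stair of five steps, 84 mm long (x, rising towards +x), 64 mm wide (y), 48 mm high, loose on the bench under the head of one of the two stands, about 128 mm from that stand's column. Origin: centre of its underside.
- left_stand: The left (+y) of two identical LED spotlight stands, screwed to the bench. Origin: centre of the underside of its 100 x 100 x 8 mm steel foot; z up. A 16 mm column on this axis carries the round hub (35 mm across, 141 to 165 mm above the bench) of a swivel arm reaching 104 mm towards the stand's own +y. Only the knurled cap rises above 165 mm.
- right_stand: The right (-y) of two identical LED spotlight stands, screwed to the bench. Origin: centre of the underside of its 100 x 100 x 8 mm steel foot; z up. A 16 mm column on this axis carries the round hub (35 mm across, 141 to 165 mm above the bench) of a swivel arm reaching 104 mm towards the stand's own -y. Only the knurled cap rises above 165 mm.
- left_stand_cap: Knurled aluminium end cap on top of the column of the left stand: a plain round knob 36 mm across and 28 mm high, same axis as the stand. Origin: centre of its underside, which lies 165 mm above the bench when the cap is bottomed out and rises 5 mm per turn unscrewed; x points from the axis to the index line, z up. It can only be screwed, it does not come off.
- right_stand_cap: Knurled aluminium end cap on top of the column of the right stand: a plain round knob 36 mm across and 28 mm high, same axis as the stand. Origin: centre of its underside, which lies 165 mm above the bench when the cap is bottomed out and rises 5 mm per turn unscrewed; x points from the axis to the index line, z up. It can only be screwed, it does not come off.
- left_thread (a joint): Screw angle of the left stand's cap in rad: 0 = bottomed out on the hub (a hard stop), growing as the cap is unscrewed (anticlockwise seen from above), at most 6.2. At the start between 2.6 and 5.2. Turning takes about 0.05 N m either way and the cap stays where it is left.
- right_thread (a joint): Screw angle of the right stand's cap in rad: 0 = bottomed out on the hub (a hard stop), growing as the cap is unscrewed (anticlockwise seen from above), at most 6.2. At the start between 2.6 and 5.2. Turning takes about 0.05 N m either way and the cap stays where it is left.
- left_stand_head (a point): Centre of the left stand's LED head, 52 mm across, at the end of the swivel arm (12 mm tube, 151 mm above the bench); the head hangs between about 75 and 153 mm above the bench. Arm and head turn stiffly on the column by up to 0.8 rad either way and stay where left.
- right_stand_head (a point): Centre of the right stand's LED head, 52 mm across, at the end of the swivel arm (12 mm tube, 151 mm above the bench); the head hangs between about 75 and 153 mm above the bench. Arm and head turn stiffly on the column by up to 0.8 rad either way and stay where left.
- left_stand_cap_index (a point): Outer end of the black index line engraved in the flat top of the left stand's cap, 14.5 mm from the cap's axis and 28 mm above its underside; it goes round with the cap.
- right_stand_cap_index (a point): Outer end of the black index line engraved in the flat top of the right stand's cap, 14.5 mm from the cap's axis and 28 mm above its underside; it goes round with the cap.
Not all that is in view belongs to the job. What is shaped like the model_stair but turquoise is not meant.

How it is judged:
By the outcome, as a careful person would: the job done as asked, in the order asked, and still so for the second after the job is handed in, while the arm keeps its last pose, push and grip.
It also fails if it takes over 61 s, if anything falls off the work surface, if the arm or the gripper's body presses on something with over 40 N, if the wrist force passes 120 N, or if a joint passes its speed limit or range.

## Working session

There is one attempt and no reset: what is moved stays moved. The work goes in short steps, Python scripts to look and compute and a tool call to move; the robot and the scene stay as the last step left them, time stands still between calls to the robot, and variables do not carry over. Pictures are saved under pics/ and viewed, and the job is handed in when it is done.

Besides the shell and the picture viewer there is one more tool, called as a command line: name --pt "numbers of a row" for each row, then --argument value for the rest. servo_tool: Moves the arm, as the interface text tells. Its arguments: {"type":"object","properties":{"moves":{"type":"array"},"newtons":{"type":"number"}},"required":["moves"]}

```bash
mkdir -p pics; python3 - <<'E'
from rig import robot
import cv2
for n in ["scene","side","wrist"]:
    s=robot.state()
    im=robot.grab_frame(n); cv2.imwrite(f"pics/{n}0.png",im[:,:,::-1])
    m=robot.camera_model(n); print(n,m)
print(s)
E
```

```text
scene {'fx': 476.2611655299919, 'fy': 476.2611655299919, 'cx': 258.4373714383811, 'cy': 196.05307269160411, 'origin': array([-0.40862728, -0.437701  ,  1.02349418]), 'attitude': array([[ 0.46361281,  0.55991312, -0.6867026 ],
       [-0.88584055,  0.3092622 , -0.3458951 ],
       [ 0.01869995,  0.7686704 ,  0.63937166]])}
side {'fx': 442.5281064201892, 'fy': 442.5281064201892, 'cx': 250.20916844633015, 'cy': 197.15108301620822, 'origin': array([ 0.20650405, -0.85466054,  0.78122728]), 'attitude': array([[ 0.94662524,  0.17603845, -0.2700206 ],
       [-0.32232979,  0.52227793, -0.78951205],
       [ 0.00204132,  0.83440771,  0.55114391]])}
wrist {'fx': 271.3736396682992, 'fy': 271.3736396682992, 'cx': 252.21931741692094, 'cy': 185.9625744998785, 'tool_from_camera': array([[ 1.08717935e-04,  9.55346912e-01,  2.95486491e-01,
         7.60185508e-02],
       [ 9.99999933e-01, -2.06970825e-04,  3.01235466e-04,
         1.14454561e-03],
       [ 3.48941455e-04,  2.95486438e-01, -9.55346871e-01,
         2.93887034e-02],
       [ 0.00000000e+00,  0.00000000e+00,  0.00000000e+00,
         1.00000000e+00]])}
{'t': 0.1, 'joints': array([-1.24724444e+01,  5.99652388e+00,  5.53247585e+00,  8.96055698e+01,
        1.66032405e-03,  7.75246413e+01]), 'dq': array([-0.04867279, -0.11777806,  0.089465  ,  0.14192363, -0.04087187,
       -0.00613012]), 'joint_efforts': array([ 5.58294560e-03, -5.58208680e+01,  5.04719281e+01,  1.31238697e-02,
       -3.14059680e-04, -9.08449465e-05]), 'tool_pos': array([5.99906674e-01, 4.29004244e-05, 4.03995635e-01]), 'tcp_rot': array([[-5.06748167e-05,  9.99999302e-01, -1.18012583e-03],
       [ 9.99999956e-01,  5.10179254e-05,  2.90710735e-04],
       [ 2.90770740e-04, -1.18011104e-03, -9.99999261e-01]]), 'ft_force': array([ 0.09836213,  0.20329222, -1.10190183]), 'torque': array([-0.03248885,  0.01338805,  0.00646011]), 'gripper_width': 1.0018462719063044}
```

View pics/scene0.png

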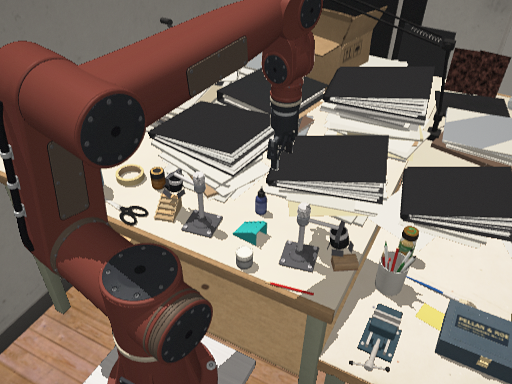

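View pics/side0.png

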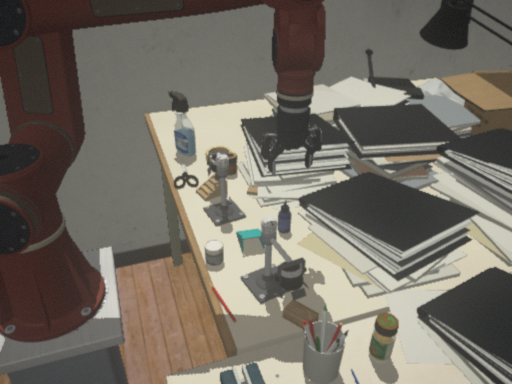

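View pics/wrist0.png

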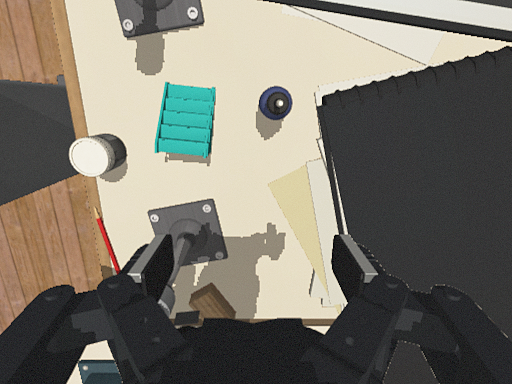

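```bash
python3 - <<'E'
import cv2
a=cv2.imread("pics/scene0.png")[150:280,110:370]; cv2.imwrite("pics/sz.png",cv2.resize(a,None,fx=3,fy=3,interpolation=cv2.INTER_CUBIC))
a=cv2.imread("pics/side0.png")[140:330,170:350]; cv2.imwrite("pics/dz.png",cv2.resize(a,None,fx=3,fy=3,interpolation=cv2.INTER_CUBIC))
E
```

```text
(no output)
```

View pics/sz.png

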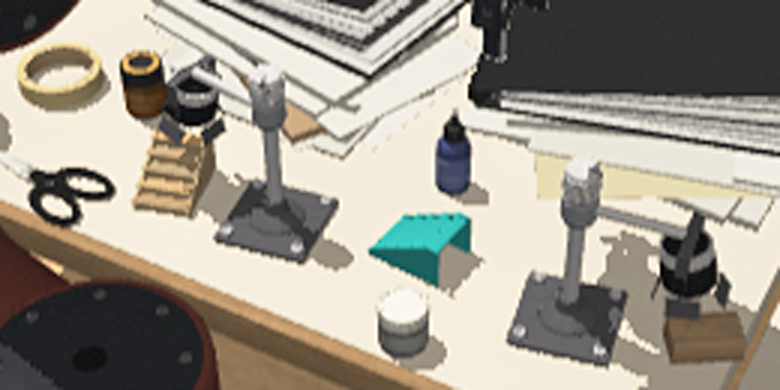

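View pics/dz.png

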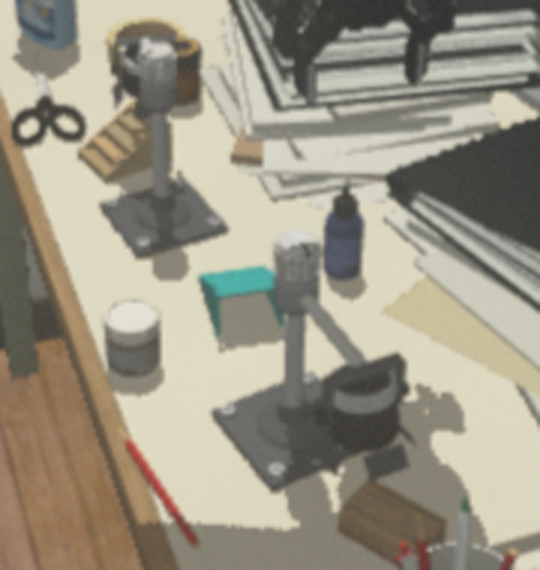

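```bash
cat > h.py <<'E'
import numpy as np, cv2
from rig import robot
def ray(n,u,v,s=None):
    m=robot.camera_model(n)
    d=np.array([(u-m['cx'])/m['fx'],-(v-m['cy'])/m['fy'],-1.])
    if 'origin' in m: return np.array(m['origin']),np.array(m['attitude'])@d
    T=np.array(m['tool_from_camera']); R=np.array(s['tcp_rot']);p=np.array(s['tool_pos'])
    return p+R@T[:3,3], R@(T[:3,:3]@d)
def onz(n,u,v,z,s=None):
    o,d=ray(n,u,v,s); return o+d*(z-o[2])/d[2]
def tri(a,b):
    (o1,d1),(o2,d2)=a,b
    A=np.stack([d1,-d2],1); t=np.linalg.lstsq(A,o2-o1,rcond=None)[0]
    p,q=o1+t[0]*d1,o2+t[1]*d2
    return (p+q)/2,np.linalg.norm(p-q)
def proj(n,P,s=None):
    m=robot.camera_model(n)
    if 'origin' in m: o,R=np.array(m['origin']),np.array(m['attitude'])
    else:
        T=np.array(m['tool_from_camera']);Rt=np.array(s['tcp_rot']);o=np.array(s['tool_pos'])+Rt@T[:3,3];R=Rt@T[:3,:3]
    c=R.T@(np.array(P)-o); return m['cx']+m['fx']*c[0]/-c[2], m['cy']-m['fy']*c[1]/-c[2]
E
python3 - <<'E'
from h import *
np.set_printoptions(precision=4,suppress=True)
print(tri(ray('scene',199.3,174),ray('side',221.7,155.7)))
# foot corners (scene crop)
for c in [(216,238),(303,260),(340,198),(257,180)]: print(onz('scene',110+c[0]/3,150+c[1]/3,.008))
for c in [(100,210),(145,256),(227,226),(180,180)]: print(onz('side',170+c[0]/3,140+c[1]/3,.008))
# stair corners bottom
for c in [(134,206),(190,216)]: print(onz('scene',110+c[0]/3,150+c[1]/3,.0))
E
```

```text
(array([0.4839, 0.2029, 0.1984]), np.float64(0.0010439081079081113))
[0.4275 0.2428 0.008 ]
[0.4431 0.1482 0.008 ]
[0.5407 0.1632 0.008 ]
[0.5226 0.2556 0.008 ]
[0.4277 0.2314 0.008 ]
[0.4504 0.1425 0.008 ]
[0.5407 0.1641 0.008 ]
[0.52   0.2579 0.008 ]
[0.433  0.3514 0.    ]
[0.4486 0.2909 0.    ]
```

servo_tool --pt "40 -23 0 0 0 0 0" --pt "41 -23 0 0 0 0 0" --pt "41 -23 0 0 0 0 0" --pt "41 -23 0 0 0 0 0" --pt "40 -24 0 0 0 0 0" --pt "0 0 0 0 0 0 0"

```text
t: 0.9
tool_pos: [0.4825, 0.2052, 0.4048]
tcp_rot: [[-0.004, 1.0, -0.0], [1.0, 0.004, 0.0], [0.0, -0.0, -1.0]]
ft_force: [0.1, 0.1, 0.4]
gripper_width: 1.002
```

```bash
python3 - <<'E'
from h import *
s=robot.state(); im=robot.grab_frame('wrist')
cv2.imwrite('pics/w1.png',im[:,:,::-1]); import pickle; pickle.dump((s,im),open('w1.pkl','wb'))
print(s['tool_pos'],s['joints'],s['t'],proj('wrist',[.484,.203,.196],s))
E
```

```text
[0.48249164 0.20521377 0.40481298] [ 8.72483478e+00 -7.27210586e+00 -7.56091600e+00  8.97141942e+01
  2.21780294e-02  9.85124112e+01] 0.9 (np.float64(252.8182060892198), np.float64(216.37005644650827))
```

View pics/w1.png

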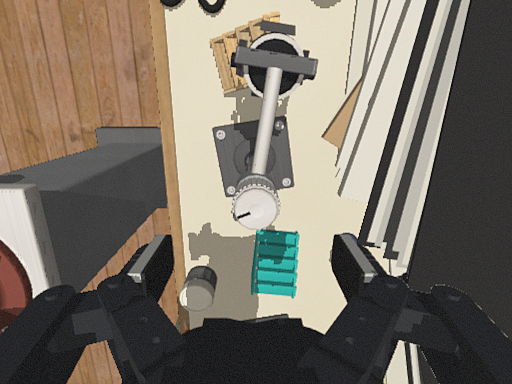

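```bash
cat >> h.py <<'E'
def cap(im,s,z,c0,rad=30,thr=185,name=None):
    hsv=cv2.cvtColor(im,cv2.COLOR_RGB2HSV)
    m=((hsv[:,:,2]>thr)&(hsv[:,:,1]<25)).astype(np.uint8)
    R=np.zeros_like(m); cv2.circle(R,(int(c0[0]),int(c0[1])),rad,1,-1); m&=R
    m=cv2.morphologyEx(m,cv2.MORPH_OPEN,np.ones((3,3)))
    cs=max(cv2.findContours(m,cv2.RETR_EXTERNAL,cv2.CHAIN_APPROX_NONE)[0],key=cv2.contourArea)
    h=cv2.convexHull(cs); e=cv2.fitEllipse(h)
    if name:
        v=im[:,:,::-1].copy(); cv2.drawContours(v,[h],-1,(0,0,255),1)
        x,y=int(c0[0]),int(c0[1]); cv2.imwrite(name,cv2.resize(v[max(y-60,0):y+60,max(x-60,0):x+60],None,fx=5,fy=5,interpolation=cv2.INTER_NEAREST))
    return e,onz('wrist',e[0][0],e[0][1],z,s)
E
python3 - <<'E'
from h import *
import pickle; s,im=pickle.load(open('w1.pkl','rb'))
print(cap(im,s,.196,(256,207),32,name='pics/w1c.png'))
print(im[190:230:3,230:285:4,0])
E
```

```text
(((255.38197326660156, 208.81610107421875), (38.948307037353516, 44.90293502807617), 86.87477111816406), array([0.48579574, 0.20882658, 0.196     ]))
[[216 210 116 205 134 197 218 214 200 162 173  99 207 234]
 [208 115 215 156 220 224 222 221 220 213 142 131 236 228]
 [110 168 155 218 222 223 223 222 223 221 208 207 189 225]
 [230 159 210 222 221 223 223 221 223 223 223 167 218 228]
 [229 196 223 222 223 220 224 224 220 224 224 218 196 227]
 [230 165 225 221 221 224 215 221 227 226 225 224 176 227]
 [231 180 226 221 222 216 224 225 231 225 225 227 199 229]
 [220 152 222 224 237 235 227 228 234 227 228 226 190 227]
 [232  87 237 162  25 148 228 231 231 226 225 224 199 227]
 [230  84   4 134 236 227 231 228 225 224 222 213 231 227]
 [230 197 191 226 227 226 225 223 223 221 222 186 227 227]
 [227 226 227 228 226 222 224 221 222 221 180 228 227 226]
 [229 228 227 221 211 225 223 221 225 197 134 164 224 228]
 [227 229 228 227 230 198 201 182  66 102 114 146 242 237]]
```

View pics/w1c.png

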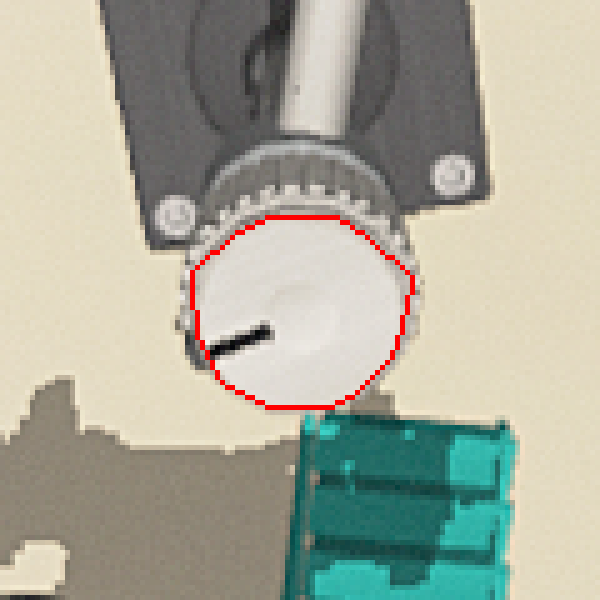

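servo_tool --pt "0 0 0 0 0 -10.7 0" --pt "0 0 0 0 0 -10.7 0" --pt "0 0 0 0 0 -10.7 0" --pt "0 0 0 0 0 -10.7 0" --pt "0 0 0 0 0 -10.7 0" --pt "0 0 0 0 0 -10.7 0" --pt "0 0 0 0 0 -10.7 0" --pt "0 0 0 0 0 -10.7 0" --pt "0 0 0 0 0 -10.7 0" --pt "0 0 0 0 0 -10.7 0" --pt "0 0 0 0 0 -10.7 0" --pt "0 0 0 0 0 -10.7 0"

```text
t: 2.45
tool_pos: [0.4846, 0.202, 0.4044]
tcp_rot: [[-0.781, -0.625, -0.0], [-0.625, 0.781, -0.0], [0.0, -0.0, -1.0]]
ft_force: [-0.5, 0.9, 1.3]
gripper_width: 1.003
```

servo_tool --pt "0 0 0 0 0 -10.7 0" --pt "0 0 0 0 0 -10.7 0" --pt "0 0 0 0 0 -10.7 0" --pt "0 0 0 0 0 -10.7 0" --pt "0 0 0 0 0 -10.7 0" --pt "0 0 0 0 0 -10.7 0" --pt "0 0 0 0 0 -10.7 0" --pt "0 0 0 0 0 -10.7 0" --pt "0 0 0 0 0 -10.7 0" --pt "0 0 0 0 0 -10.7 0" --pt "0 0 0 0 0 -10.7 0" --pt "0 0 0 0 0 -10.7 0"

```text
t: 3.95
tool_pos: [0.4846, 0.202, 0.4044]
tcp_rot: [[0.975, -0.224, -0.0], [-0.224, -0.975, -0.0], [-0.0, 0.0, -1.0]]
ft_force: [0.1, -0.2, -0.2]
gripper_width: 0.998
```

servo_tool --pt "0 0 0 0 0 -10 0" --pt "0 0 0 0 0 0 0"

```text
t: 4.2
tool_pos: [0.4845, 0.2022, 0.4044]
tcp_rot: [[0.998, -0.058, -0.0], [-0.058, -0.998, -0.0], [-0.0, 0.0, -1.0]]
ft_force: [0.1, -0.2, 0.2]
gripper_width: 0.998
```

```bash
python3 - <<'E'
from h import *
s=robot.state(); im=robot.grab_frame('wrist')
cv2.imwrite('pics/w2.png',im[:,:,::-1]); import pickle; pickle.dump((s,im),open('w2.pkl','wb'))
c=proj('wrist',[.486,.209,.196],s);print(s['tool_pos'],s['tcp_rot'],s['joints'],s['t'],c)
print(cap(im,s,.196,c,32,name='pics/w2c.png'))
E
```

```text
[0.48454333 0.20215952 0.40444425] [[ 9.98300798e-01 -5.82706333e-02 -2.25077019e-04]
 [-5.82706964e-02 -9.98300779e-01 -2.84843714e-04]
 [-2.08096540e-04  2.97475102e-04 -9.99999934e-01]] [ 8.35942002e+00 -7.14025437e+00 -7.47754876e+00  8.96778372e+01
 -1.42721028e-02 -1.68300023e+02] 4.2 (np.float64(243.3470107706836), np.float64(212.75732120705538))
(((243.17686462402344, 200.8361053466797), (13.858214378356934, 32.70320129394531), 89.29473876953125), array([0.49503099, 0.20850597, 0.196     ]))
```

View pics/w2.png

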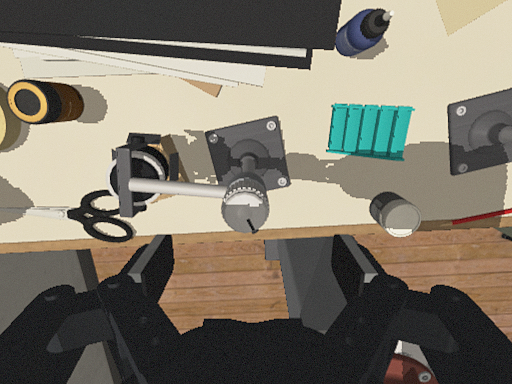

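View pics/w2c.png

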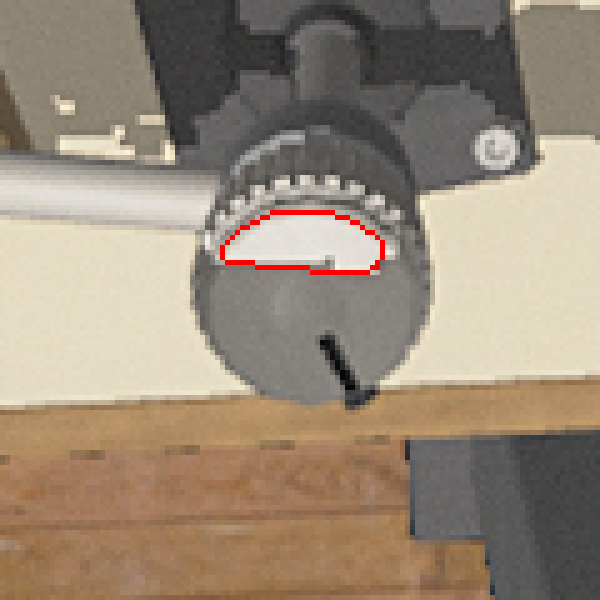

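```bash
python3 - <<'E'
from h import *
import pickle
s1,_=pickle.load(open('w1.pkl','rb'));s2,_=pickle.load(open('w2.pkl','rb'))
for z in(.195,.197):
  a=onz('wrist',256,208.3,z,s1);b=onz('wrist',244.8,212.4,z,s2)
  i1=onz('wrist',236.8,217.6,z,s1);i2=onz('wrist',183+355/5,152+398/5,z,s2)
  print(a,b,[np.degrees(np.arctan2(*(i-c)[1::-1])) for i,c in((i1,a),(i2,b))],[np.linalg.norm(i-c) for i,c in((i1,a),(i2,b))])
a=ray('wrist',256,208.3,s1);b=ray('wrist',244.8,212.4,s2);print(tri(a,b))
for s in (s1,s2): print(s['tool_pos'],s['joints'][0]-s['joints'][5])
E
```

```text
[0.48449889 0.20925838 0.195     ] [0.48579641 0.20800178 0.195     ] [np.float64(-152.24934660370133), np.float64(-159.787788632371)] [np.float64(0.015599201316354049), np.float64(0.016565259111880098)]
[0.48446567 0.21006138 0.197     ] [0.4866311  0.20789508 0.197     ] [np.float64(-152.24934660370135), np.float64(-159.787788632371)] [np.float64(0.01542631139697806), np.float64(0.016381240335193656)]
(array([0.48457055, 0.20813239, 0.19212938]), np.float64(6.896408226230549e-05))
[0.48249164 0.20521377 0.40481298] -89.78757642704903
[0.48454333 0.20215952 0.40444425] 176.65944255763077
```

servo_tool --pt "1 -6 10 0 0 0 0" --pt "0 0 8 0 0 0 0" --pt "0 0 0 0 0 0 0" --pt "0 0 0 0 0 0 0"

```text
t: 4.75
tool_pos: [0.4853, 0.209, 0.3867]
tcp_rot: [[0.998, -0.056, 0.0], [-0.056, -0.998, -0.0], [0.0, 0.0, -1.0]]
ft_force: [-1.1, 0.6, 0.3]
gripper_width: 1.0
```

```bash
python3 - <<'E'
from h import *
s=robot.state(); im=robot.grab_frame('wrist'); sd=robot.grab_frame('side')
import pickle; pickle.dump((s,im),open('w3.pkl','wb'))
print(s['tool_pos'],s['t'])
for z in (.195,.197):print(proj('wrist',[.4853,.2087,z],s))
cv2.imwrite('pics/w3c.png',cv2.resize(im[150:350,100:400,::-1],None,fx=2.6,fy=2.6))
cv2.imwrite('pics/s3c.png',cv2.resize(sd[90:230,150:310,::-1],None,fx=4,fy=4))
E
```

```text
[0.48529325 0.2089655  0.38671643] 4.75
(np.float64(253.6036444021054), np.float64(224.2563373142045))
(np.float64(253.6195824574544), np.float64(225.58532473644266))
```

View pics/w3c.png

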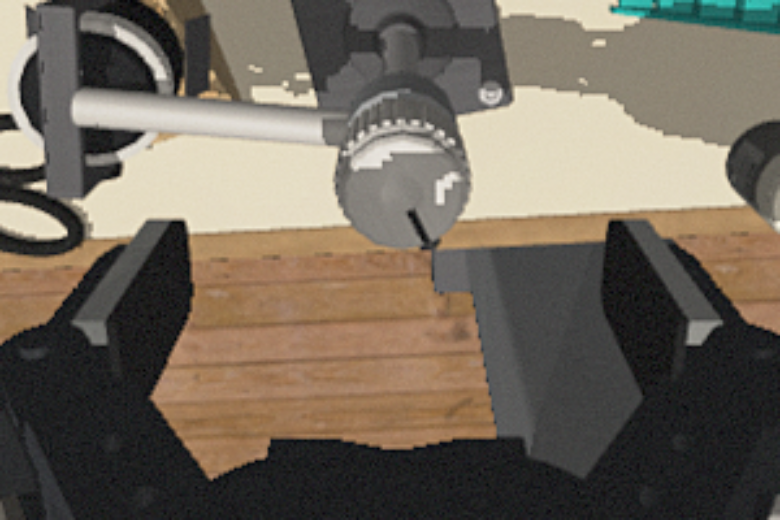

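View pics/s3c.png

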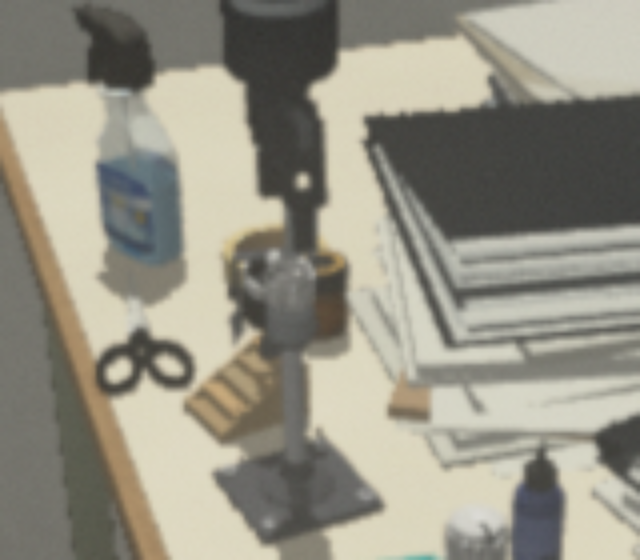

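servo_tool --pt "0.5 1.5 14 0 0 0 0" --pt "0 0 14 0 0 0 0" --pt "0 0 12 0 0 0 0" --pt "0 0 0 0 0 0 0" --pt "0 0 0 0 0 0 0"

```text
t: 5.48
tool_pos: [0.4858, 0.2074, 0.3469]
tcp_rot: [[0.998, -0.056, 0.0], [-0.056, -0.998, 0.0], [0.0, -0.0, -1.0]]
ft_force: [-0.7, 0.6, 0.0]
gripper_width: 1.002
```

```bash
cat > look.py <<'E'
from h import *
import sys,pickle
k=sys.argv[1]; s=robot.state(); im=robot.grab_frame('wrist')
pickle.dump((s,im),open(k+'.pkl','wb'))
print(s['tool_pos'],s['t'],s['ft_force'],s['torque'],s['gripper_width'],s['joints'][5])
a=cv2.resize(im[190:350,130:380,::-1],None,fx=3.2,fy=3.2)
cv2.imwrite(f'pics/{k}w.png',a)
if len(sys.argv)>2:
    sd=robot.grab_frame('side'); sc=robot.grab_frame('scene')
    cv2.imwrite(f'pics/{k}s.png',np.hstack([cv2.resize(sd[115:205,180:260,::-1],None,fx=5,fy=5,interpolation=2),cv2.resize(sc[130:220,160:240,::-1],None,fx=5,fy=5,interpolation=2)]))
E
python3 look.py a4 1
```

```text
[0.48580322 0.20742196 0.34691718] 5.475 [-0.67518979  0.60924213  0.03315778] [ 0.02430513 -0.03309285 -0.03577603] 1.0018077294493246 -167.87963002343244
```

View pics/a4w.png

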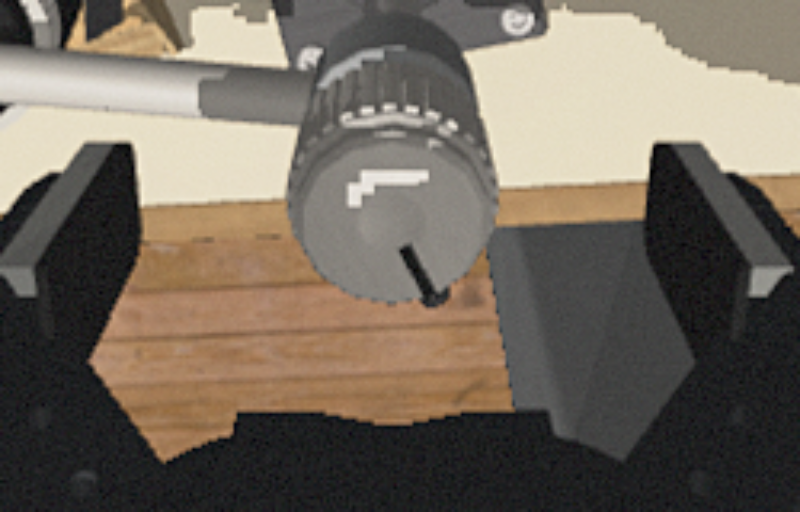

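View pics/a4s.png

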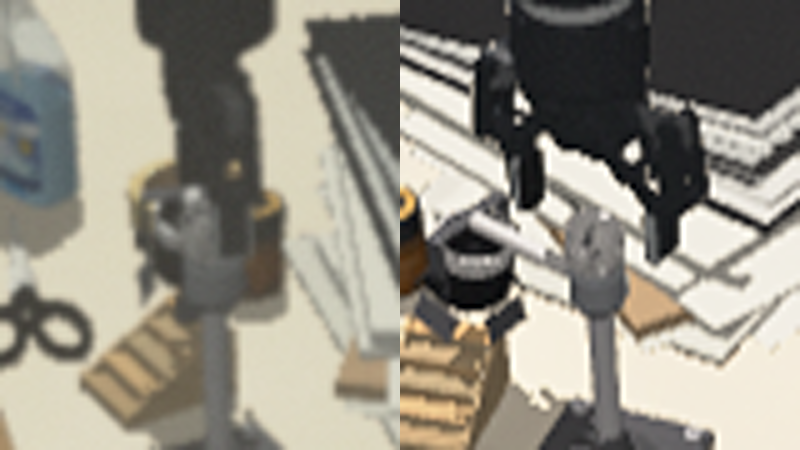

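servo_tool --pt "0 0 3 0 0 0 0.3" --pt "0 0 0 0 0 0 0.7" --pt "0 0 0 0 0 0 1" --pt "0 0 0 0 0 0 1" --pt "0 0 0 0 0 0 1" --pt "0 0 0 0 0 0 1" --newtons 40

```text
t: 6.38
tool_pos: [0.4857, 0.2074, 0.3439]
tcp_rot: [[0.998, -0.056, 0.0], [-0.056, -0.998, 0.0], [0.0, -0.0, -1.0]]
ft_force: [-1.2, 1.3, 2.2]
gripper_width: 0.404
```

```bash
python3 look.py a5 1
```

```text
[0.48574025 0.20744863 0.3438607 ] 6.375 [-1.20740041  1.31283634  2.20338978] [0.17911576 0.26175711 0.00850181] 0.40419728976814695 -167.8811612550576
```

View pics/a5w.png

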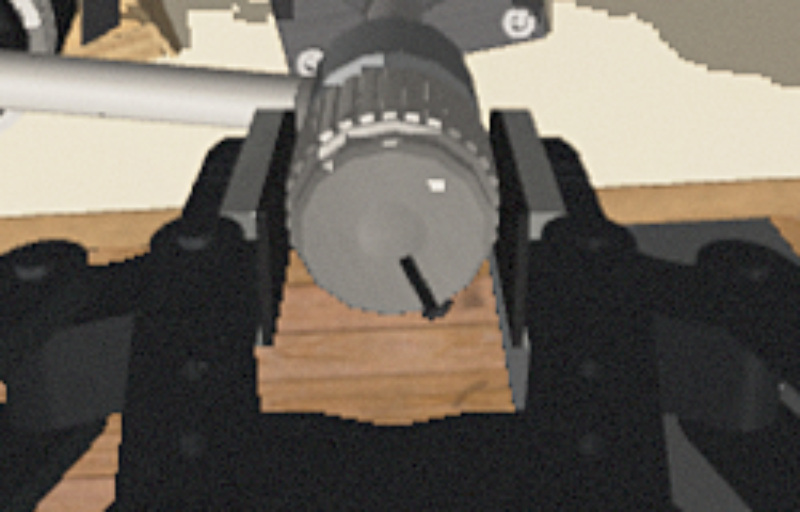

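View pics/a5s.png

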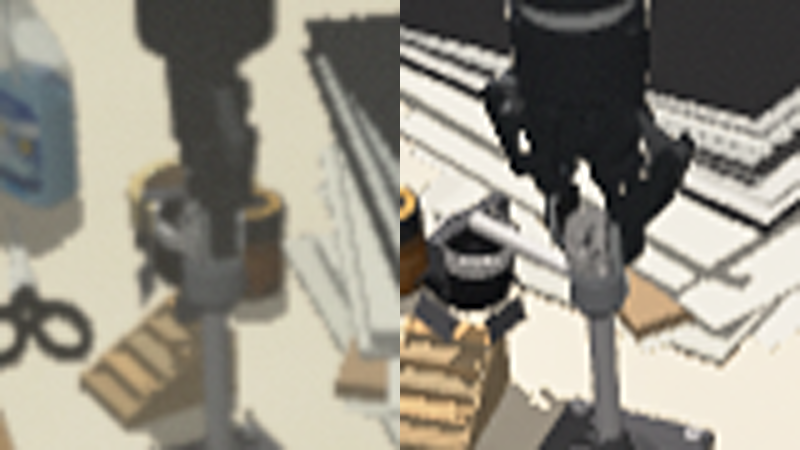

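servo_tool --pt "0 0 0.1 0 0 6 1" --pt "0 0 0.15 0 0 10.5 1" --pt "0 0 0.15 0 0 10.5 1" --pt "0 0 0.15 0 0 10.5 1" --pt "0 0 0.15 0 0 10.5 1" --pt "0 0 0.15 0 0 10.5 1" --pt "0 0 0.15 0 0 10.5 1" --pt "0 0 0.15 0 0 10.5 1" --pt "0 0 0.15 0 0 10.5 1" --pt "0 0 0.15 0 0 10.5 1" --pt "0 0 0.15 0 0 10.5 1" --pt "0 0 0 0 0 0 1"

```text
t: 8.02
tool_pos: [0.485, 0.2071, 0.3422]
tcp_rot: [[-0.413, -0.911, -0.002], [-0.911, 0.413, -0.002], [0.002, 0.001, -1.0]]
ft_force: [-8.1, -3.9, 7.7]
gripper_width: 0.402
```

```bash
python3 look.py a6
```

```text
[0.48497157 0.20705757 0.34224603] 8.025 [-8.08082414 -3.89128817  7.69022423] [-0.69233075  1.83377522 -0.05329208] 0.4016059306842527 -56.722489655285635
```

View pics/a6w.png

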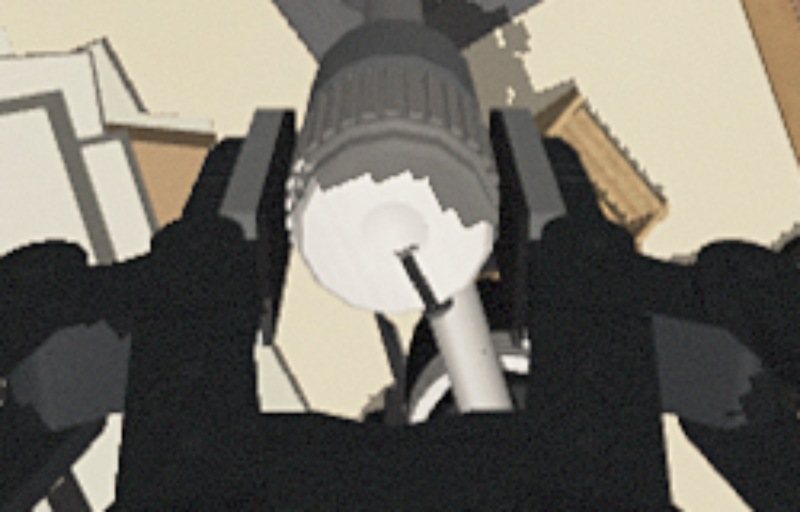

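servo_tool --pt "0.3 0.3 0.1 0 0 9 1" --pt "0 0 0.12 0 0 9 1" --pt "0 0 0.12 0 0 9 1" --pt "0 0 0 0 0 0 1"

```text
t: 8.57
tool_pos: [0.4846, 0.2071, 0.3419]
tcp_rot: [[-0.781, -0.625, -0.002], [-0.625, 0.781, -0.001], [0.002, 0.001, -1.0]]
ft_force: [-7.6, -1.4, 6.7]
gripper_width: 0.403
```

```bash
cat > st.py <<'E'
from h import *
s=robot.state(); R=s['tcp_rot']
print(s['t'],s['tool_pos'],'q6',s['joints'][5],'yaw',np.degrees(np.arctan2(R[1,0],R[0,0])),'F',s['ft_force'].round(1),'M',s['torque'].round(3),'e6',s['joint_efforts'][5])
E
python3 st.py
```

```text
8.575 [0.48461126 0.20713264 0.34187497] q6 -29.75967029361321 yaw -141.32742660931623 F [-7.6 -1.4  6.7] M [-0.258  1.692 -0.07 ] e6 0.9749142453074455
```

servo_tool --pt "0 0 0.08 0 0 6 1" --pt "0 0 0.08 0 0 6 1" --pt "0 0 0.08 0 0 6 1"

```text
t: 8.95
tool_pos: [0.4845, 0.2073, 0.3416]
tcp_rot: [[-0.936, -0.352, -0.002], [-0.352, 0.936, -0.0], [0.002, 0.001, -1.0]]
ft_force: [-8.7, 0.2, 6.2]
gripper_width: 0.402
```

```bash
python3 st.py
```

```text
8.95 [0.48450543 0.20728159 0.34161542] q6 -11.693774322928547 yaw -159.3820610962865 F [-8.7  0.2  6.2] M [0.049 1.811 0.07 ] e6 -1.334800086915493
```

servo_tool --pt "0 0.3 0.08 0 0 6 1" --pt "0 0 0.08 0 0 6 1" --pt "0 0 0.08 0 0 6 1"

```text
t: 9.32
tool_pos: [0.4844, 0.2076, 0.3414]
tcp_rot: [[-0.999, -0.046, -0.002], [-0.046, 0.999, -0.0], [0.002, -0.0, -1.0]]
ft_force: [-9.8, 0.3, 7.0]
gripper_width: 0.403
```

```bash
python3 st.py
```

```text
9.325 [0.48443048 0.20757722 0.34138551] q6 6.335425812100583 yaw -177.37759708327766 F [-9.8  0.3  7. ] M [0.068 1.726 0.064] e6 -1.3364564627408981
```

servo_tool --pt "0 0 0.08 0 0 6 1" --pt "0 0 0.08 0 0 6 1" --pt "0 0 0.08 0 0 6 1"

```text
t: 9.7
tool_pos: [0.4845, 0.2077, 0.3412]
tcp_rot: [[-0.964, 0.265, -0.002], [0.265, 0.964, 0.0], [0.002, -0.0, -1.0]]
ft_force: [-8.8, 1.0, 6.5]
gripper_width: 0.404
```

```bash
python3 st.py
```

```text
9.7 [0.48445192 0.20773715 0.34115741] q6 24.338059126601635 yaw 164.62954142887278 F [-8.8  1.   6.5] M [ 0.312  1.666 -0.008] e6 -1.3371434435248375
```

servo_tool --pt "0 0 0.08 0 0 6 1" --pt "0 0 0.08 0 0 6 1" --pt "0 0 0.08 0 0 6 1"

```text
t: 10.07
tool_pos: [0.4861, 0.2069, 0.3412]
tcp_rot: [[-0.835, 0.55, 0.003], [0.55, 0.835, -0.003], [-0.004, -0.001, -1.0]]
ft_force: [5.4, -7.4, 1.2]
gripper_width: 0.4
```

```bash
python3 st.py; python3 look.py a7
```

```text
10.075 [0.48607784 0.20691576 0.34120494] q6 42.26557253845668 yaw 146.63445428436142 F [ 5.4 -7.4  1.2] M [-1.255 -0.582  0.906] e6 -0.4014047607779503
[0.48607784 0.20691576 0.34120494] 10.075 [ 5.40412549 -7.36921774  1.23771799] [-1.25486763 -0.58220694  0.90641412] 0.39997016203239333 42.26557253845668
```

View pics/a7w.png

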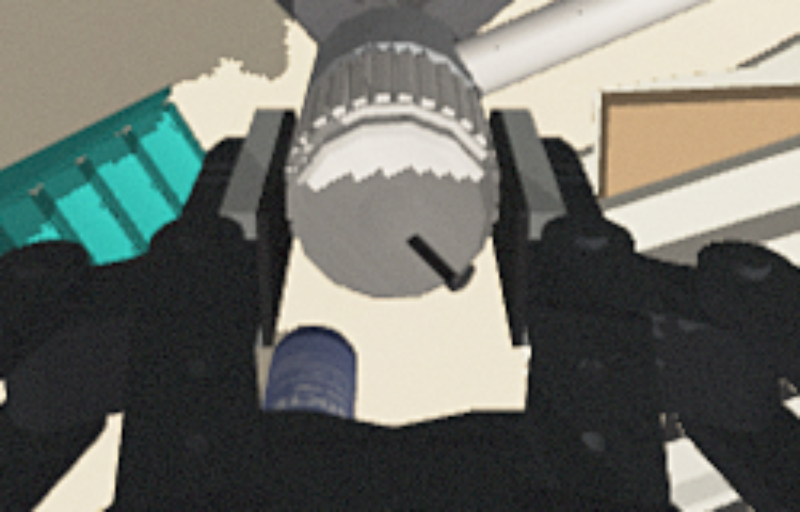

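```bash
cat >> h.py <<'E'
def index(s,im,z,C=(.4855,.2078)):
    # dark line pixels inside cap face -> plane -> fit line direction
    T=[]
    u0,v0=proj('wrist',[*C,z],s)
    g=im.max(2).astype(int)
    ys,xs=np.mgrid[0:384,0:512]
    o,_=ray('wrist',0,0,s); m=robot.camera_model('wrist')
    d=np.stack([(xs-m['cx'])/m['fx'],-(ys-m['cy'])/m['fy'],-np.ones(xs.shape)],-1)
    Rw=np.array(s['tcp_rot'])@np.array(m['tool_from_camera'])[:3,:3]
    d=d@Rw.T; P=o+d*((z-o[2])/d[...,2])[...,None]
    r=np.hypot(P[...,0]-C[0],P[...,1]-C[1])
    M=((g<70)&(r<.0155)).astype(np.uint8)
    n,l,st,_=cv2.connectedComponentsWithStats(M); k=1+np.argmax(st[1:,4])
    q=P[l==k][:,:2]; w=np.clip(90-g[l==k],1,90)
    c=np.average(q,axis=0,weights=w); e,V=np.linalg.eigh(np.cov(q.T,aweights=w)); v=V[:,1]
    if v@(c-np.array(C))<0: v=-v
    R=s['tcp_rot']; yt=np.degrees(np.arctan2(R[1,0],R[0,0])); yi=np.degrees(np.arctan2(v[1],v[0])); yc=np.degrees(np.arctan2(*(c-C)[::-1]))
    return dict(n=len(q),c=c.round(4),world=yi.round(2),viaC=yc.round(2),rel=((yi-yt)%360).round(2),yt=yt.round(2))
E
python3 - <<'E'
from h import *
import pickle
for k,z in(('a4',.1955),('a5',.1955),('a6',.194),('a7',.193)):
    s,im=pickle.load(open(k+'.pkl','rb')); print(k,index(s,im,z))
E
```

```text
a4 {'n': 52, 'c': array([0.4752, 0.2034]), 'world': np.float64(-157.88), 'viaC': np.float64(-156.68), 'rel': np.float64(205.32), 'yt': np.float64(-3.2)}
a5 {'n': 55, 'c': array([0.475 , 0.2033]), 'world': np.float64(-157.07), 'viaC': np.float64(-156.74), 'rel': np.float64(206.13), 'yt': np.float64(-3.2)}
a6 {'n': 48, 'c': array([0.4843, 0.2186]), 'world': np.float64(91.1), 'viaC': np.float64(96.18), 'rel': np.float64(205.47), 'yt': np.float64(-114.37)}
a7 {'n': 61, 'c': array([0.4961, 0.2089]), 'world': np.float64(7.75), 'viaC': np.float64(6.11), 'rel': np.float64(221.12), 'yt': np.float64(146.63)}
```

servo_tool --pt "0 0 -0.07 0 0 -5 1" --pt "0 0 -0.14 0 0 -10 1" --pt "0 0 -0.14 0 0 -10 1" --pt "0 0 -0.14 0 0 -10 1" --pt "0 0 -0.14 0 0 -10 1" --pt "0 0 -0.14 0 0 -10 1" --pt "0 0 -0.14 0 0 -10 1" --pt "0 0 -0.14 0 0 -10 1" --pt "0 0 -0.14 0 0 -10 1" --pt "0 0 -0.06 0 0 -5 1" --pt "0 0 0 0 0 0 1" --pt "0 0 0 0 0 0 1"

```text
t: 11.62
tool_pos: [0.4855, 0.2084, 0.3425]
tcp_rot: [[-0.546, -0.838, 0.002], [-0.838, 0.546, 0.003], [-0.003, 0.0, -1.0]]
ft_force: [0.9, 8.3, 1.5]
gripper_width: 0.4
```

```bash
python3 st.py; python3 look.py a8 1; python3 - <<'E'
from h import *
import pickle
s,im=pickle.load(open('a8.pkl','rb'));print(index(s,im,.1943))
E
```

```text
11.625 [0.48552954 0.20840384 0.34245694] q6 -47.92037280499408 yaw -123.08877015959682 F [0.9 8.3 1.5] M [ 1.678 -0.321  0.043] e6 0.022614601766690612
[0.48552954 0.20840384 0.34245694] 11.625 [0.94884299 8.27920561 1.50660821] [ 1.67795796 -0.32134921  0.04258799] 0.3999568241046751 -47.92037280499408
{'n': 49, 'c': array([0.4852, 0.2182]), 'world': np.float64(97.89), 'viaC': np.float64(91.45), 'rel': np.float64(220.98), 'yt': np.float64(-123.09)}
```

View pics/a8w.png

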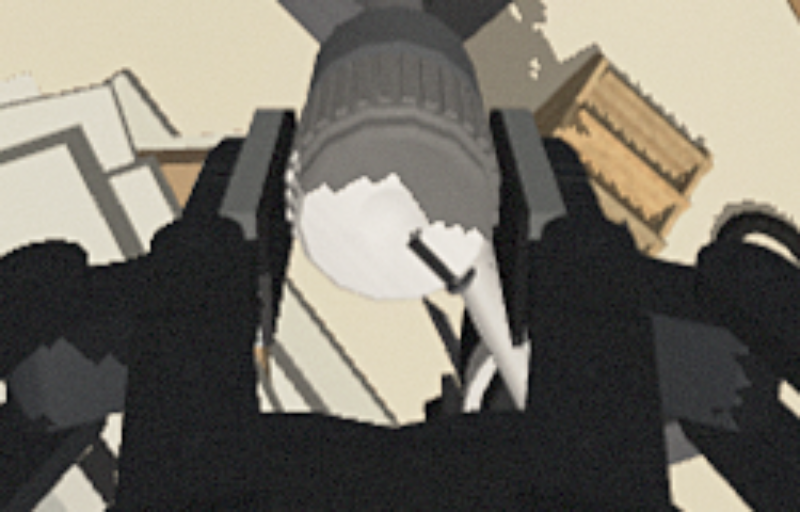

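View pics/a8s.png

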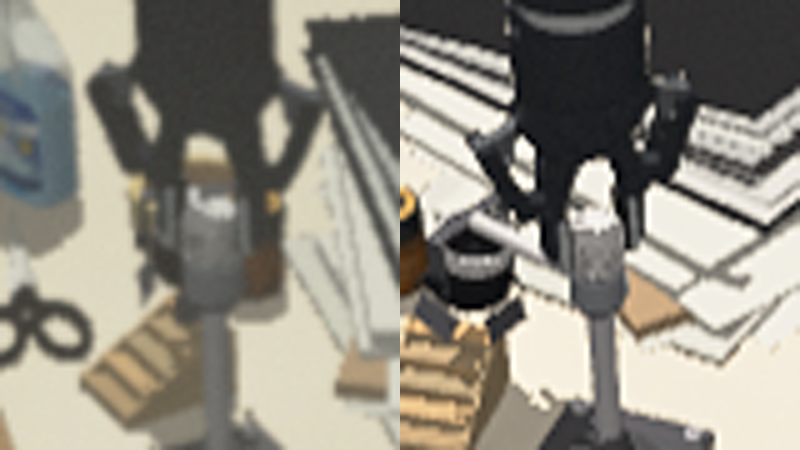

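```bash
python3 -c "
from rig import robot
print(robot.sign_off())"
```

```text
the job is handed in; nothing more can be done
None
```

I turned the left stand's cap clockwise to its stop, backed it off a quarter turn, and handed the job in with the fingers still gripping it at 40 N. The stair stands under the left head; under the right head there is only a plain wood block.

- **Bottoming out:** the cap turned about 195°, then the wrist moment jumped from about 0.07 to 0.9 N m. After it hit the stop, the fingers slipped about 15° round the cap, so I set the back-off from the index line in the wrist picture rather than from the tool angle.
- **Quarter turn:** the index line went from 7.8° to 97.9° in the world frame, which is 90.1°. The tool turned 90.3°, so there was no slip on the way back. I trust the angle to about 1°.
- **Disagreement:** a second estimate, taking the index angle from the assumed cap centre, gave 85° (6.1° to 91.5°). I put less weight on it because it depends on camera calibration good only to about 2 mm.
- **Last look:** the cap was held round its side with about 8 N sideways. The stair and left head looked unmoved by eye in the scene and side pictures. I did not touch the right stand. The clock was at about 12 s.

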